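# Raise the fume hood sash to its pointer and start the extractor

## Task

Get the small bench fume hood ready for soldering: with your fingertips beneath the lip, gently push the sliding window up until the underside of its lip is level with the black pointer on the right-hand rail, and leave it standing there. Then press the button on the extractor's control box fully down and let it go. Only push: do not pinch the lip between the fingers, shift the pointer, or disturb the other things on the bench.

Things in the scene. Friction and masses are not known exactly. Their poses are not given: they have to be found in the camera images.
- hood: Fixed bench fume hood, white, 200 deep x 300 wide x 250 high, origin at the centre of its underside; x into the hood, y to its left, z up. The front starts at the bench at x = -100 and leans back 35 degrees from vertical: up the slope is (0.574, 0, 0.819). A fixed apron 7 mm behind the front plane reaches 76 up the slope. Aluminium rails at y = +-136.
- sash (a joint): Slide of the window (clear pane in a thin aluminium frame, 240 wide x 104 along the slope) up the slope, m: 0 shut, 0.13 fully open; starts 0 to 0.02. Counterweighted (weight hidden in the housing): it stays wherever it is left and moves up or down with a push of about 1 to 3 N along the slope; pushed faster than about 0.1 m/s it coasts on.
- lip_edge (a point): Middle of the lip's underside, 17 mm inside its front edge. z axis up the slope, y along the lip to the hood's left, -x straight out of the window. The lip is at the window's bottom edge, stands 34 out from its front plane, is 236 long and 12 thick (upper 5 a black rubber strip); when shut about 75 mm above the bench. Beneath it are only the set-back apron and, as the window rises, the opening.
- mark_tip (a point): Tip of a black pointer blade, 4 thick, on a black clamp on the right-hand (-y) rail, pointing at the window; it ends near the window's right edge, beside the lip's end. Axes as lip_edge: the lip is at the mark when both are at the same height along z. The clamp slips if pushed with over about 8 N.
- mark (a joint): Place of the pointer up the slope, m, on the scale of sash: when both are equal, the lip's underside is level with the pointer's tip. 0.055 to 0.115; it stays put if not pushed.
- fan_box: Fixed grey control box of the extractor, 80 (x) x 70 (y) x 45 high, standing apart to the right of the hood; origin at the centre of its underside.
- fan_button (a joint): Travel of its round grey push button (24 mm diameter) downwards, m: 0 = up, 0.006 = fully down (about 4 N); springs back when let go.
- fan_button_top (a point): Centre of the button's top face.
- board: Bystander: green circuit board 56 x 85 x 17 lying inside the hood, behind the window; origin at its underside.
- spool: Bystander: solder spool, 58 diameter x 50 high, standing left of the hood; origin at its underside.
- jar: Bystander: white jar with green lid, 46 diameter x 40 high, left of the hood; origin at its underside.
- eyeglass: Bystander: black loupe, 34 diameter x 26 high, standing right of the hood; origin at its underside.
- cell_phone: Bystander: black phone 142 x 69 x 8 lying near the front edge of the bench, left; origin at its underside.
- driver: Bystander: small screwdriver 165 long, 16 thick, lying near the front edge of the bench, right; origin at its underside.
- sink: Bystander: finned heat sink 40 x 40 x 21, behind the control box; origin at its underside.
Things that resemble listed ones, but are neither listed nor needed, are in the scene too. There is more than one size of the fan_box; the job needs the middle-sized.

How it is judged:
On the way, in this order (a step that is already met when the one before it is completed fails the run):
1. the fingers push the window up from beneath its lip (contact force between the fingers and lip_under above 0.3 N and velocity of joint sash above 0.003 m/s), for 0.05 s.
2. the window stands at the pointer, let go (z of lip_edge in the frame of mark_tip between -0.007 and 0.007 m and velocity of joint sash between -0.005 and 0.005 m/s and contact force between each of the arm, the fingers and hood below 0.1 N), for 0.3 s.
3. the button is pressed down (value of joint fan_button above 0.0045 m), for 0.05 s.
At the end, for the whole second after the job is handed in: The underside of the lip is within 7 mm (along the slope) of the pointer's tip, the window at rest and let go; the button has been pressed and is up again; the pointer is within 5 mm of where it was (z of lip_edge in the frame of mark_tip between -0.007 and 0.007 m and velocity of joint sash between -0.005 and 0.005 m/s and value of joint fan_button below 0.0015 m and distance of mark_tip from where it was at the start of the episode below 0.005 m); the robot touches nothing.
It fails at once if the lip is pinched between the fingers (contact force between the fingers and lip_under above 1.5 N and contact force between the fingers and lip_top above 1.5 N).
It fails at once if the hood or its window is shoved hard (over 30 N) (contact force between the fingers and hood above 30 N).
It fails at once if the pointer is shifted by more than 5 mm (distance of mark_tip from where it was at the start of the episode above 0.005 m).
It fails at once if another thing on the bench is shifted or lifted by more than 20 mm (distance of any of board, spool, jar, eyeglass, cell_phone, driver, sink from where it was at the start of the episode above 0.02 m).
It also fails if it takes over 69 s, if anything falls off the work surface, if the arm or the gripper's body presses on something with over 40 N, if the wrist force passes 120 N, or if a joint passes its speed limit or range.

## Robot

A 6-joint arm with a two-finger parallel gripper is mounted at the origin on a cart in front of the work surface, level with it; the furniture and walls round the work are solid. World frame = base frame: x ahead of the robot, y to its left, z up, the work surface at z = 0. Lengths are in m, angles in rad, forces in N, time in s.
With the tool pointing down it reaches from about 0.375 to 0.9 m from the base axis. Payload 3.1 kg.
Tool frame: the origin (TCP) lies between the finger pads; the fingertips stand 17 mm ahead of it and the grasp point (between the pads) lies 2 mm behind it (robot.nose_length is the distance from the TCP to the fingertips, in m); z points along the fingers, y is the line along which they close (so a half turn about z gives the same grasp; the last joint's range is limited). The gripper opens to 87 mm and grips with 3 to 60 N. Pads are 19 mm wide; open, the fingers measure 117 mm over their backs; the gripper's body (75 mm by 190 mm) begins 51 mm behind the grasp point.
Start: joints at [-1.327, 0.527, 1.433, -0, 1.181, -0.178], TCP at [0.256, -0.57, 0.24] pointing down, gripper open.
Joint ranges: [-3.08, 3.08], [-0.75, 2.2], [0.22, 2.44], [-1.43, 4.57], [0, 2.65], [-2.85, 2.85]. Speed limits (rad/s): [2.79, 2.79, 3.14, 3.14, 3.14, 3.14].

## Interface

Orientations are given as a unit quaternion [x, y, z, w].
In Python, from rig import robot, cams gives the robot as it stands.
- The arm moves only by the shell command python3 -m pendant 'ROWS' [FORCE]. ROWS is JSON, a list of rows, each an object with "jaw": the opening, from 0 (shut) to 1 (fully open); "linear": the shift along the tool's x, y, z in cm, a list of three; "twist": the turn about the tool's z in degrees. A call has 1 to 12 rows; each row shifts and turns the commanded pose from where the row before left it, along the tool's axes as they then stand; what a row does not reach is not made up. A row lasts 1/12 s, in which the tool goes at most 41.7 mm and 7.16 degrees, less where a joint would pass 70% of its speed; a pose out of reach is approached as far as the arm can. A call is refused whole if a number of a shift passes 4.17 or a number of a turn 7.16, either way. A call with a gripper value outside its range is refused whole. The fingers move at their own pace and stop on an object; FORCE is the grip in N (left out, the last holds). Time passes only in rows, so rows that do not move let the fingers close. It gives the time, the measured TCP pose, the force, the opening and the grip force at its end, in the units of the state.
- robot.get_obs(): the state, without advancing time (a new reading comes with each control period).
- cams.camera(name): name is "scene" or "side" or "wrist"; returns a dict with "color" (480x640x3 uint8, blue, green, red), "depth" (480x640 float32, m along the optical axis (not along the pixel's ray), 0 where there is no reading), "fov_y" (degrees; the focal length in pixels is half the picture's height over the tangent of half this angle, whatever the lens; pixels are square), "cx", "cy" (the principal point, pixels), "view" (4x4, takes a point from world to camera coordinates). Camera axes: x right, y down, z forward; pixel columns grow to the right and rows downward; lengths in m; the calibration is good to about 2 mm. The wrist camera is an equidistant fisheye: a pixel r from the principal point sees the ray r / f radians off the axis. A picture is of the moment at which its call begins.
- robot.hand_in(): hands the job in; it is judged then, once.
The state is a dict: "time": time; "q": joint angles; "joint_velocities": joint speeds; "joint_torque": joint torques, N m; "position": TCP position; "tool_rot": TCP orientation; "ft_force": force on the tool from outside, world axes, zero at the start; "moment": the same for the moment, N m; "grip_width": finger opening in m; "grip_force": force on a finger pad.
Only numpy, scipy, OpenCV 4.12 (cv2) and the standard library are available. Lean on these libraries where they do the work, as an engineer would, in place of code of your own. Each camera call takes 0.05 s, during which the arm holds its last target. There are 200 camera calls.

## Working session

There is one attempt and no reset: what is moved stays moved. The work goes in short steps, Python scripts to look and compute and a shell command to move; the robot and the scene stay as the last step left them, time stands still between calls to the robot, and variables do not carry over. Pictures are saved under pics/ and viewed, at most 10 in all, crops included, and the job is handed in when it is done.

```bash
ls; mkdir -p pics; cat > h.py <<'E'
import numpy as np,cv2
from rig import robot,cams
def grab(n):
    c=cams.camera(n); np.savez('/tmp/'+n+'.npz',**c); return c
def load(n): return dict(np.load('/tmp/'+n+'.npz'))
def cloud(c):
    d=c['depth'];f=240/np.tan(np.radians(c['fov_y'])/2)
    v,u=np.mgrid[:480,:640]
    P=np.stack([(u-c['cx'])/f*d,(v-c['cy'])/f*d,d],-1)
    V=c['view'];P=(P-V[:3,3])@V[:3,:3]; P[d==0]=np.nan
    return P
def ray(c,u,v):
    f=240/np.tan(np.radians(c['fov_y'])/2);R=c['view'][:3,:3]
    return -R.T@c['view'][:3,3], R.T@np.array([(u-c['cx'])/f,(v-c['cy'])/f,1])
def proj(c,p):
    f=240/np.tan(np.radians(c['fov_y'])/2);q=c['view'][:3,:3]@p+c['view'][:3,3]
    return q[0]/q[2]*f+c['cx'],q[1]/q[2]*f+c['cy']
E
python3 - <<'E'
from h import *
for n in ['scene','side']:
    c=grab(n); cv2.imwrite(f'pics/{n}0.png',c['color']); print(n,c['fov_y'],c['cx'],c['cy'],c['view'].round(3).tolist())
print(robot.get_obs())
E
```

```text
pics
scene 50.296517102149224 318.8802920630085 233.20089625676505 [[-0.59, -0.808, -0.012, 0.261], [-0.591, 0.442, -0.675, 0.359], [0.55, -0.391, -0.738, 1.126], [0.0, 0.0, 0.0, 1.0]]
side 46.086105972361295 323.12943100980465 233.7686057951865 [[0.998, 0.062, 0.017, -0.499], [0.052, -0.61, -0.791, 0.048], [-0.039, 0.79, -0.611, 1.521], [0.0, 0.0, 0.0, 1.0]]
{'time': 0.1, 'q': array([-1.32746564e+00,  5.28383159e-01,  1.43377571e+00, -3.85056710e-06,
        1.18139877e+00, -1.78441758e-01]), 'joint_velocities': array([ 0.00045594, -0.00331981, -0.00304751, -0.00046348,  0.00095662,
        0.00097959]), 'joint_torque': array([-3.78968407e-04, -4.40984988e+01, -1.77150768e+01,  6.35165465e-02,
        5.33687475e-02, -4.15093564e-05]), 'position': array([ 0.25576683, -0.56958233,  0.23866285]), 'tool_rot': array([ 9.77845163e-01,  2.09327187e-01, -3.36503385e-05, -9.81917387e-04]), 'ft_force': array([-0.37469715,  0.04350695, -0.64125766]), 'moment': array([0.02283697, 0.03766407, 0.00423006]), 'grip_force': 0.0, 'grip_width': 0.08709236642935689}
```

View pics/scene0.png

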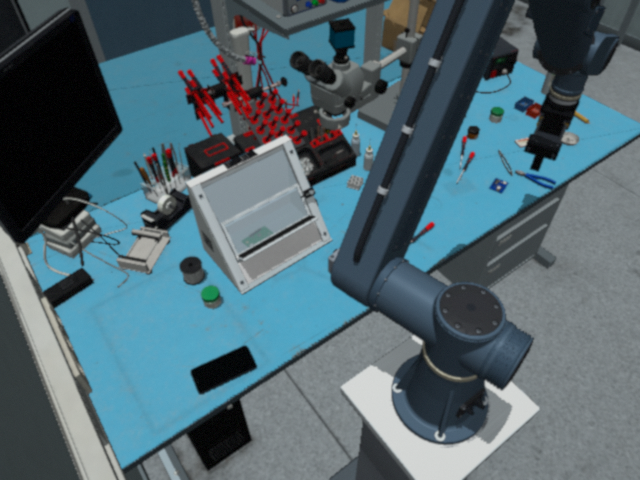

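View pics/side0.png

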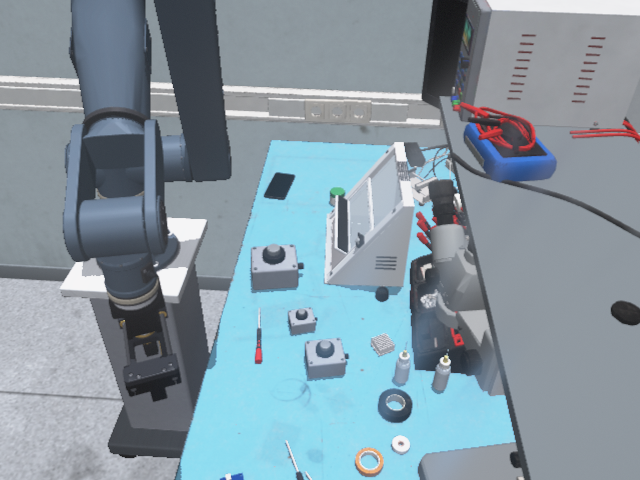

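The scene view shows the hood at about (260,215), with its lip running from (238,258) to (308,220). The phone is at (224,370), and the arm hides the control boxes. The side view shows the hood at (370,220) with the pointer near (360,240). It also shows three grey boxes: (275,265) the largest, (302,320) the smallest and (325,357), which looks like the middle one and has the heat sink (383,344) behind it. I'll check their sizes using depth.

```bash
python3 - <<'E'
from h import *
s=load('side');P=cloud(s)
for n,(u0,v0,u1,v1) in dict(big=(240,235,312,300),small=(284,302,324,340),mid=(300,330,355,385)).items():
    Q=P[v0:v1,u0:u1].reshape(-1,3);Q=Q[~np.isnan(Q[:,0])&(Q[:,2]>.01)]
    hist,e=np.histogram(Q[:,2],bins=np.arange(0.01,.12,.004)); 
    print(n,[(round(e[i],3),int(hist[i])) for i in range(len(hist)) if hist[i]>25])
    zt=e[np.argmax(hist)]+.002
    T=Q[abs(Q[:,2]-zt)<.006]
    r=cv2.minAreaRect((T[:,:2]*1000).astype(np.float32)); print('  top plate rect mm',np.round(r[0]),np.round(r[1]),round(r[2],1),'z',np.median(T[:,2]).round(4))
    B=Q[Q[:,2]>zt+.012]
    if len(B): print('  button',len(B),B.mean(0).round(4),B.max(0).round(4),B.min(0).round(4))
for (u,v) in [(360,240),(347,200),(335,245),(332,275),(403,285),(408,180),(345,225)]: print(u,v,P[v,u].round(3))
c=load('scene');P=cloud(c)
print('scene')
for (u,v) in [(238,288),(328,240),(190,185),(290,142),(242,257),(308,222),(280,258),(305,192),(211,296),(250,262),(306,228)]: print(u,v,P[v,u].round(3))
a=cv2.resize(c['color'][120:300,170:345],None,fx=4,fy=3.3,interpolation=cv2.INTER_CUBIC)[:590,:700]
b=cv2.resize(s['color'][140:400,230:430],None,fx=2.9,fy=2.3,interpolation=cv2.INTER_CUBIC)
cv2.imwrite('pics/a.png',cv2.resize(c['color'][130:295,180:340],None,fx=3.6,fy=3.6,interpolation=cv2.INTER_CUBIC))
cv2.imwrite('pics/b.png',cv2.resize(s['color'][140:390,240:430],None,fx=2.4,fy=2.4,interpolation=cv2.INTER_CUBIC))
E
```

```text
big [(np.float64(0.01), 58), (np.float64(0.014), 50), (np.float64(0.018), 64), (np.float64(0.022), 57), (np.float64(0.026), 54), (np.float64(0.03), 59), (np.float64(0.034), 73), (np.float64(0.038), 62), (np.float64(0.042), 62), (np.float64(0.046), 63), (np.float64(0.05), 53), (np.float64(0.054), 62), (np.float64(0.058), 115), (np.float64(0.062), 433), (np.float64(0.066), 342), (np.float64(0.07), 39), (np.float64(0.074), 32), (np.float64(0.078), 78), (np.float64(0.082), 82), (np.float64(0.09), 28), (np.float64(0.094), 52), (np.float64(0.098), 32)]
  top plate rect mm [380. -71.] [114. 106.] 10.8 z 0.0654
  button 307 [ 0.3812 -0.0774  0.0873] [ 0.4079 -0.0465  0.1019] [ 0.3523 -0.1022  0.0761]
small [(np.float64(0.01), 37), (np.float64(0.014), 31), (np.float64(0.018), 43), (np.float64(0.022), 38), (np.float64(0.026), 42), (np.float64(0.03), 185), (np.float64(0.034), 103), (np.float64(0.038), 34), (np.float64(0.042), 37)]
  top plate rect mm [ 464. -235.] [57. 54.] 14.7 z 0.0329
  button 46 [ 0.468  -0.2409  0.0474] [ 0.5181 -0.2244  0.0517] [ 0.4553 -0.3131  0.0441]
mid [(np.float64(0
[... 343 characters left out ...]
at64(0.066), 59)]
  top plate rect mm [ 525. -345.] [81. 74.] 12.0 z 0.0455
  button 211 [ 0.5246 -0.349   0.0622] [ 0.5434 -0.3262  0.0723] [ 0.505 -0.365  0.056]
360 240 [ 0.59  -0.08   0.142]
347 200 [0.555 0.172 0.084]
335 245 [ 0.531 -0.046  0.095]
332 275 [ 0.527 -0.081  0.026]
403 285 [ 0.707 -0.081  0.005]
408 180 [0.698 0.022 0.253]
345 225 [0.553 0.053 0.084]
scene
238 288 [0.509 0.209 0.014]
328 240 [ 0.509 -0.08   0.006]
190 185 [0.676 0.211 0.25 ]
290 142 [ 0.673 -0.077  0.248]
242 257 [0.531 0.174 0.093]
308 222 [ 0.528 -0.027  0.097]
280 258 [0.524 0.07  0.021]
305 192 [ 0.588 -0.062  0.141]
211 296 [0.509 0.282 0.041]
250 262 [0.537 0.152 0.051]
306 228 [ 0.545 -0.031  0.056]
```

View pics/b.png

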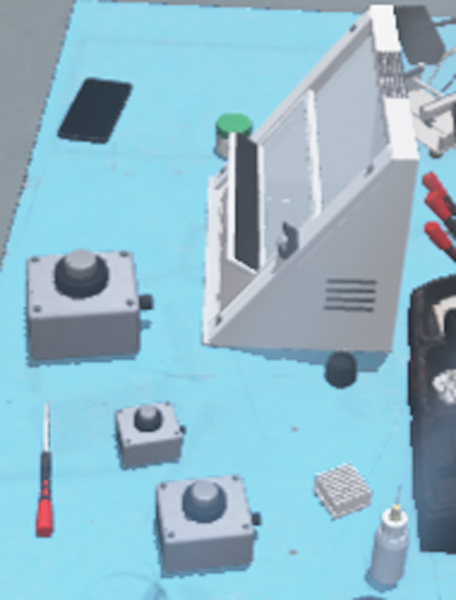

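View pics/a.png

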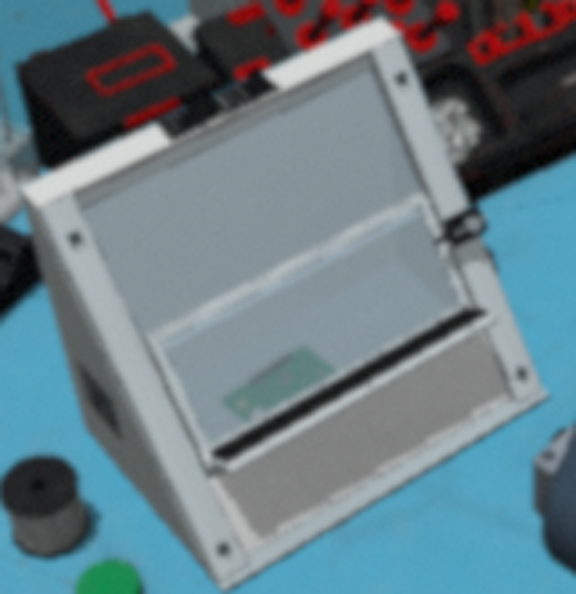

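The middle box (325,357) measures 81x74x45 mm with the heat sink behind it, which matches fan_box. The other two measure about 114x106x65 and 57x54x33. The window is nearly shut with its lip at crop b (240,265), and the pointer is at crop b (288,240), or scene (302,194). The tool can only point straight down, so I'll push the lip's lower front edge with the finger flank while moving up the slope. Next I'll get lip and pointer positions in slope coordinates.

```bash
python3 - <<'E'
from h import *
S=np.array([.574,0,.819]);N=np.array([-.819,0,.574])
for n,clipbox,lipbox in [('scene',(290,180,322,212),(236,215,318,265)),('side',(346,224,372,254),(330,190,352,255))]:
    c=load(n);P=cloud(c);g=c['color'].max(2)
    print(n,'cam',(-c['view'][:3,:3].T@c['view'][:3,3]).round(2))
    # rails' plane / base edge: white pixels of the rails
    m=(P[...,2]>.02)&(P[...,2]<.24)&(P[...,0]>.45)&(P[...,0]<.72)
    for lo,hi in [(-.083,-.062),(.193,.212)]:
        q=P[m&(P[...,1]>lo)&(P[...,1]<hi)&(g>120)]; nn=(q@N); print(' rail n offset',lo,len(q),np.percentile(nn,[50,70,80,90]).round(4))
    ys=P[m][:,1]; ys=ys[(ys>-.15)&(ys<.3)]; print(' y extent',np.percentile(ys,[1,99]).round(4))
    u0,v0,u1,v1=clipbox; k=(g<75); k[:v0]=0;k[v1:]=0;k[:,:u0]=0;k[:,u1:]=0
    for v,u in np.argwhere(k)[::3]: 
        p=P[v,u]; print((int(u),int(v)),p.round(3).tolist(),'s',round(p@S,4),'n',round(p@N,4),end='; ')
    print()
    u0,v0,u1,v1=lipbox; q=P[v0:v1,u0:u1].reshape(-1,3); q=q[(q[:,2]>.06)&(q[:,2]<.14)&(q[:,0]<.60)]
    nf=q@N; top=np.percentile(nf,98); f=q[nf>top-.006]; print(' lip front n',top.round(4),'s range',np.percentile(f@S,[3,20,50,80,97]).round(4),'x',np.percentile(f[:,0],[5,50]),'z',np.percentile(f[:,2],[5,50,95]).round(3),'y',f[:,1].min(),f[:,1].max())
E
```

```text
scene cam [-0.25  0.49  1.08]
 rail n offset -0.083 595 [-0.413  -0.4116 -0.4108 -0.4096]
 rail n offset 0.193 792 [-0.4052 -0.4038 -0.403  -0.4019]
 y extent [-0.0821  0.2918]
(308, 180) [0.714, -0.157, 0.043] s 0.4452 n -0.5595; (311, 180) [0.714, -0.169, 0.037] s 0.4401 n -0.564; (314, 180) [0.715, -0.18, 0.03] s 0.4351 n -0.5681; (317, 180) [0.721, -0.196, 0.017] s 0.4281 n -0.581; (320, 180) [0.719, -0.206, 0.013] s 0.4238 n -0.5812; (310, 181) [0.719, -0.168, 0.03] s 0.4371 n -0.5713; (313, 181) [0.718, -0.178, 0.025] s 0.4325 n -0.5734; (316, 181) [0.726, -0.195, 0.01] s 0.425 n -0.5888; (319, 181) [0.714, -0.198, 0.017] s 0.4239 n -0.5746; (310, 182) [0.715, -0.165, 0.03] s 0.4351 n -0.568; (313, 182) [0.715, -0.176, 0.025] s 0.4302 n -0.5711; (316, 182) [0.718, -0.189, 0.015] s 0.4243 n -0.579; (310, 183) [0.715, -0.165, 0.026] s 0.4317 n -0.5706; (313, 183) [0.715, -0.176, 0.02] s 0.4268 n -0.574; (316, 183) [0.718, -0.19, 0.01] s 0.4207 n -0.5823; (312, 184) [0.719, -0.175, 0.014] s 0.4239 n -0.5805; (310, 185) [0.716, -0.165, 0.017] s 0.4248 n -0.5766; (311, 186) [0.724, 
[... 686 characters left out ...]
) [0.579, -0.071, 0.131] s 0.4397 n -0.3988; (305, 196) [0.583, -0.058, 0.132] s 0.4428 n -0.4015; (308, 196) [0.583, -0.067, 0.126] s 0.4382 n -0.405; (305, 197) [0.583, -0.058, 0.128] s 0.4397 n -0.4041; 
 lip front n -0.3722 s range [0.3734 0.3761 0.3784 0.3813 0.3847] x [0.51897154 0.52432522] z [0.091 0.095 0.099] y -0.054280087430311263 0.17959464851548967
side cam [ 0.55 -1.14  0.98]
 rail n offset -0.083 1643 [-0.4559 -0.4248 -0.4154 -0.414 ]
 rail n offset 0.193 184 [-0.4068 -0.4061 -0.4056 -0.405 ]
 y extent [-0.1243  0.2728]

 lip front n -0.3753 s range [0.3761 0.38   0.3825 0.3851 0.3896] x [0.52364336 0.52927449] z [0.092 0.096 0.1  ] y -0.058029805963595076 0.17595600332110306
```

```bash
python3 -m pendant '[{"jaw":0,"linear":[0,0,0],"twist":6.05},{"jaw":0,"linear":[0,0,0],"twist":6.05},{"jaw":0,"linear":[0,0,0],"twist":6.05},{"jaw":0,"linear":[0,0,0],"twist":6.05},{"jaw":0,"linear":[1,-2,0],"twist":0},{"jaw":0,"linear":[1,-4,0],"twist":0},{"jaw":0,"linear":[1,-4,0],"twist":0},{"jaw":0,"linear":[1,-4,0],"twist":0},{"jaw":0,"linear":[1,-4,0],"twist":0},{"jaw":0,"linear":[1,-2,0],"twist":0},{"jaw":0,"linear":[0,0,0],"twist":0}]' 10
```

```text
time: 1.02
position: [0.3163, -0.3643, 0.239]
tool_rot: [1.0, 0.002, -0.001, -0.003]
ft_force: [-0.5, -0.1, -0.4]
grip_width: 0.0218
grip_force: 0.0
```

```bash
python3 -m pendant '[{"jaw":0,"linear":[1,-2.4,0],"twist":0},{"jaw":0,"linear":[1,-4,0],"twist":0},{"jaw":0,"linear":[1,-4,0],"twist":0},{"jaw":0,"linear":[1,-4,0],"twist":0},{"jaw":0,"linear":[1,-4,0],"twist":0},{"jaw":0,"linear":[1,-4,0],"twist":0},{"jaw":0,"linear":[1,-4,0],"twist":0},{"jaw":0,"linear":[1,-4,0],"twist":0},{"jaw":0,"linear":[1,-4,0],"twist":0},{"jaw":0,"linear":[1,-4,0],"twist":0},{"jaw":0,"linear":[1,-4,0],"twist":0},{"jaw":0,"linear":[0.4,-1,0],"twist":0}]' 10; python3 -m pendant '[{"jaw":0,"linear":[0,0,2],"twist":0},{"jaw":0,"linear":[0,0,3],"twist":0},{"jaw":0,"linear":[0,0,3],"twist":0},{"jaw":0,"linear":[0,0,3],"twist":0},{"jaw":0,"linear":[0,0,2.5],"twist":0},{"jaw":0,"linear":[0,0,1.5],"twist":0},{"jaw":0,"linear":[0,0,0],"twist":0}]'
python3 - <<'E'
from h import *
ims=[]
s=grab('scene');ims.append(cv2.resize(s['color'][140:290,180:340],(640,600),interpolation=cv2.INTER_CUBIC))
w=grab('wrist');cv2.imwrite('pics/w1.png',w['color']);cv2.imwrite('pics/s1.png',ims[0]); print(robot.get_obs()['position'])
grab('side')
E
```

```text
time: 2.02
position: [0.4314, 0.0678, 0.2397]
tool_rot: [1.0, 0.002, 0.001, -0.001]
ft_force: [-0.5, -0.2, 0.1]
grip_width: 0.0007
grip_force: 0.0
time: 2.6
position: [0.4292, 0.0628, 0.0868]
tool_rot: [1.0, -0.001, -0.003, -0.0]
ft_force: [1.7, 0.9, -0.2]
grip_width: 0.0007
grip_force: 0.0
[0.4306951  0.06292099 0.08916399]
```

View pics/w1.png

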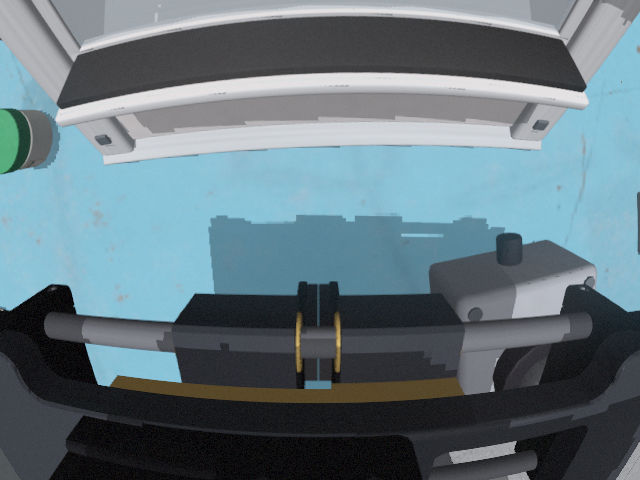

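View pics/s1.png

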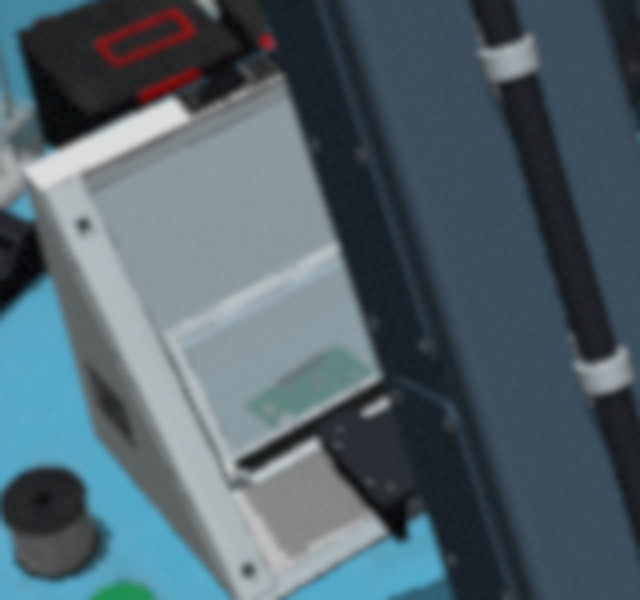

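The wrist view shows the lip running straight across from (60,108) to (585,105), with the closed fingers at (318,335) in front of its middle, and the hood square to the tool. In the scene crop the gripper is low in front of the lip, clear of everything. I'll move forward.

```bash
python3 -m pendant '[{"jaw":0,"linear":[1.5,0,0],"twist":0},{"jaw":0,"linear":[2,0,0],"twist":0},{"jaw":0,"linear":[1.5,0,0],"twist":0},{"jaw":0,"linear":[1,0,0],"twist":0},{"jaw":0,"linear":[0.5,0,0],"twist":0},{"jaw":0,"linear":[0,0,0],"twist":0}]'
python3 - <<'E'
from h import *
w=grab('wrist'); cv2.imwrite('pics/w2.png',w['color']); o=robot.get_obs(); print(o['position'],o['ft_force'])
d=w['depth'];print([(v,d[v,250].round(3),d[v,320].round(3)) for v in range(0,480,15)])
E
```

```text
time: 3.25
position: [0.4969, 0.0634, 0.0905]
tool_rot: [1.0, -0.0, 0.002, 0.0]
ft_force: [-0.6, 0.0, -0.7]
grip_width: 0.0006
grip_force: 0.0
[0.49528168 0.06361239 0.09012892] [0.43090671 0.12686432 0.80124374]
[(0, np.float32(0.073), np.float32(0.076)), (15, np.float32(0.08), np.float32(0.082)), (30, np.float32(0.085), np.float32(0.086)), (45, np.float32(0.09), np.float32(0.091)), (60, np.float32(0.094), np.float32(0.096)), (75, np.float32(0.101), np.float32(0.102)), (90, np.float32(0.106), np.float32(0.108)), (105, np.float32(0.114), np.float32(0.116)), (120, np.float32(0.121), np.float32(0.123)), (135, np.float32(0.131), np.float32(0.132)), (150, np.float32(0.139), np.float32(0.141)), (165, np.float32(0.15), np.float32(0.152)), (180, np.float32(0.153), np.float32(0.153)), (195, np.float32(0.152), np.float32(0.149)), (210, np.float32(0.15), np.float32(0.148)), (225, np.float32(0.147), np.float32(0.146)), (240, np.float32(0.145), np.float32(0.145)), (255, np.float32(0.148), np.float32(0.148)), (270, np.float32(0.251), np.float32(0.251)), (285, np.float32(0.254), np.float32(0.173)), (300, np.float32(0.091), np.float32(0.157)), (315, np.float32(0.083), np.float32(0.144)), (330, np.float32(0.076), np.float32(0.088)), (345, np.float32(0.078), np.float32(0.085)), (360, np.float32(0.079), np.float32(0.129)), (375, np.float32(0.08), np.float32(0.132)), (390, np.float32(0.078), np.float32(0.077)), (405, np.float32(0.069), np.float32(0.071)), (420, np.float32(0.066), np.float32(0.067)), (435, np.float32(0.061), np.float32(0.063)), (450, np.float32(0.058), np.float32(0.058)), (465, np.float32(0.053), np.float32(0.055))]
```

View pics/w2.png

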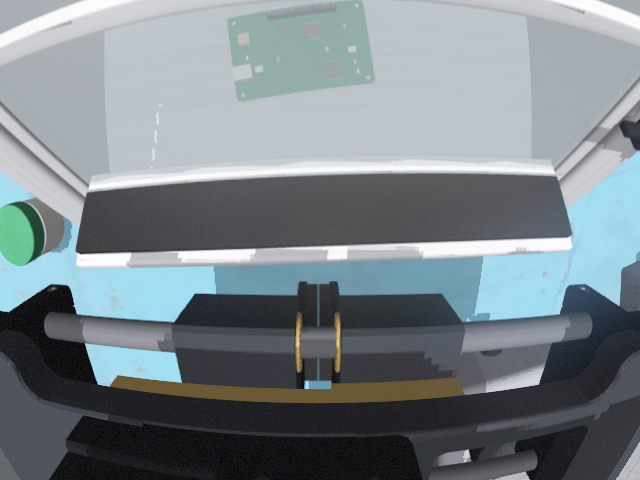

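The fingers at (318,290) are just short of the lip's front edge at row 262, and the board is visible through the pane. I'll creep up to contact, then push up the slope.

```bash
python3 -m pendant '[{"jaw":0,"linear":[0.3,0,0],"twist":0},{"jaw":0,"linear":[0.3,0,0],"twist":0},{"jaw":0,"linear":[0.2,0,0],"twist":0},{"jaw":0,"linear":[0.2,0,0],"twist":0},{"jaw":0,"linear":[0.2,0,0],"twist":0},{"jaw":0,"linear":[0.2,0,0],"twist":0}]'
```

```text
time: 3.8
position: [0.5093, 0.0637, 0.0895]
tool_rot: [1.0, -0.0, -0.0, -0.0]
ft_force: [0.0, -0.3, 0.5]
grip_width: 0.0001
grip_force: 0.0
```

```bash
python3 -m pendant '[{"jaw":0,"linear":[0.2,0,-0.25],"twist":0},{"jaw":0,"linear":[0.2,0,-0.25],"twist":0},{"jaw":0,"linear":[0.2,0,-0.25],"twist":0},{"jaw":0,"linear":[0.2,0,-0.25],"twist":0},{"jaw":0,"linear":[0,0,0],"twist":0}]'
python3 - <<'E'
from h import *
for i in range(1):
    w=grab('wrist');o=robot.get_obs();print(o['position'],o['ft_force'])
s=grab('side');P=cloud(s)
S=np.array([.574,0,.819]);N=np.array([-.819,0,.574])
q=P[150:260,325:385].reshape(-1,3);q=q[(q[:,1]<0.01)&(q[:,1]>-.05)&(q[:,2]>.06)&(q[:,0]<.62)&(q[:,0]>.48)]
f=q[q@N>-.383];print(len(f),f.mean(0),np.percentile(f@S,[3,20,50,80,97]).round(4))
E
```

```text
time: 4.22
position: [0.5169, 0.0638, 0.1]
tool_rot: [1.0, -0.0, -0.0, -0.0]
ft_force: [-0.7, -0.0, 1.3]
grip_width: 0.0003
grip_force: 1.1
[0.51692531 0.06378603 0.09987485] [-2.58389676  0.05964674  0.84431347]
466 [ 0.52889029 -0.02054122  0.17666052] [0.3915 0.4348 0.4527 0.4668 0.4772]
```

```bash
cat >> h.py <<'E'
S=np.array([.574,0,.819]);N=np.array([-.819,0,.574])
def lip():
    s=grab('side');P=cloud(s);V,U=np.mgrid[:480,:640]
    k=(P[...,1]<-.037)&(P[...,1]>-.056)&(P[...,2]>.06)&(P[...,2]<.2)&(P[...,0]<.63)&(P[...,0]>.48)&(P@N>-.383)&(P@N<-.365)
    f=P[k];print('lip end n',len(f),np.percentile(f@S,[3,20,50,80,97]).round(4) if len(f) else '')
    k=(s['color'].max(2)<75)&(U>330)&(U<390)&(P[...,2]>.1)&(P[...,2]<.2)&(P[...,1]<-.03)&(P[...,1]>-.1)&(P@N<-.385)&(P@N>-.42)&(P[...,0]>.54)
    m=P[k];print('mark',len(m), np.percentile(m@S,[3,50,97]).round(4) if len(m) else '',m[:,1].max() if len(m) else '')
    o=robot.get_obs();print(o['position'].round(4),o['ft_force'].round(2),o['time'])
E
python3 - <<'E'
from h import *
lip()
E
python3 -m pendant '[{"jaw":0,"linear":[0.2,0,-0.25],"twist":0},{"jaw":0,"linear":[0.2,0,-0.25],"twist":0},{"jaw":0,"linear":[0.2,0,-0.25],"twist":0},{"jaw":0,"linear":[0.2,0,-0.25],"twist":0},{"jaw":0,"linear":[0.2,0,-0.25],"twist":0},{"jaw":0,"linear":[0.2,0,-0.25],"twist":0},{"jaw":0,"linear":[0,0,0],"twist":0}]'
python3 - <<'E'
from h import *
lip()
E
```

```text
lip end n 10 [0.3893 0.3905 0.3916 0.3943 0.3989]
mark 8 [0.3956 0.3987 0.3996] -0.03179963764751544
[0.5169 0.0637 0.0997] [-2.47  1.42  1.55] 4.3667
time: 4.95
position: [0.5281, 0.064, 0.115]
tool_rot: [1.0, -0.0, -0.002, -0.0]
ft_force: [-5.9, 1.4, 3.5]
grip_width: 0.0003
grip_force: 2.9
lip end n 15 [0.4044 0.4082 0.4109 0.4132 0.4159]
mark 9 [0.4141 0.4165 0.4186] -0.030122359776220475
[0.5281 0.064  0.1149] [-6.33  1.31  2.34] 5.0
```

```bash
python3 -m pendant '[{"jaw":0,"linear":[0.2,0,-0.28],"twist":0},{"jaw":0,"linear":[0.2,0,-0.28],"twist":0},{"jaw":0,"linear":[0.2,0,-0.28],"twist":0},{"jaw":0,"linear":[0.2,0,-0.28],"twist":0},{"jaw":0,"linear":[0.2,0,-0.28],"twist":0},{"jaw":0,"linear":[0.2,0,-0.28],"twist":0},{"jaw":0,"linear":[0.2,0,-0.28],"twist":0},{"jaw":0,"linear":[0.2,0,-0.28],"twist":0},{"jaw":0,"linear":[0,0,0],"twist":0}]'
python3 - <<'E'
from h import *
lip()
w=grab('wrist')['color'];s=load('side')['color'][170:270,310:410]
cv2.imwrite('pics/m1.png',np.hstack([cv2.resize(w[40:340,400:640],(400,500)),cv2.resize(s,(400,500)) if 0 else cv2.copyMakeBorder(cv2.resize(s,(400,400),interpolation=cv2.INTER_CUBIC),0,100,0,0,0)]))
E
```

```text
time: 5.75
position: [0.544, 0.0644, 0.1375]
tool_rot: [1.0, -0.0, -0.002, -0.001]
ft_force: [-5.6, 2.2, 4.0]
grip_width: 0.0006
grip_force: 3.0
lip end n 12 [0.4338 0.4361 0.4377 0.44   0.441 ]
mark 2 [0.4439 0.4448 0.4458] -0.030837440696550013
[0.5439 0.0643 0.1374] [-6.16  2.01  4.03] 5.8
```

View pics/m1.png

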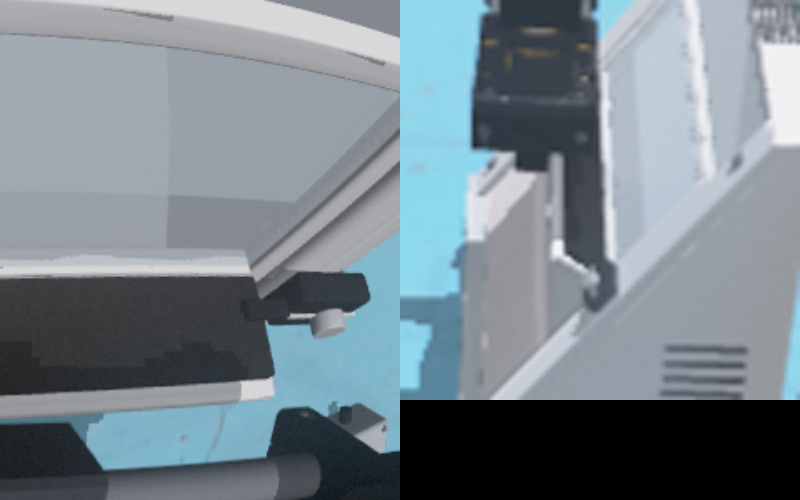

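The left half of the picture (wrist) shows the pointer's black blade at crop (265,308), above the top of the lip's right end. The lip's underside is still below it. I'll measure both with wrist depth, since they're in the same view.

```bash
cat >> h.py <<'E'
def wcloud(c):
    d=c['depth'];f=240/np.tan(np.radians(c['fov_y'])/2)
    v,u=np.mgrid[:480,:640];x=u-c['cx'];y=v-c['cy'];r=np.hypot(x,y)+1e-9;t=np.tan(np.minimum(r/f,1.5))
    P=np.stack([x/r*t*d,y/r*t*d,d],-1);V=c['view'];P=(P-V[:3,3])@V[:3,:3];P[d==0]=np.nan
    return P
E
python3 - <<'E'
from h import *
w=load('wrist');P=wcloud(w);print(w['fov_y'],w['cx'],w['cy'])
q=lambda cu,cv:(int(400+cu*.6),int(40+cv*.6))
for nm,l in dict(blade=[(248,305),(248,312),(255,308),(265,308),(280,305),(285,312)],clamp=[(300,285),(330,290),(350,290)],liptop=[(220,370),(220,320),(235,350),(150,300)],lipfront=[(255,382),(258,390),(255,396),(220,388),(220,396),(220,402),(100,395),(100,405),(100,412)]).items():
    for a in l:
        u,v=q(*a);p=P[v,u];print(nm,(u,v),w['color'][v,u],p.round(4),'s',(p@S).round(4),'n',(p@N).round(4))
E
```

```text
65.70646984690485 317.777108343094 243.06437665490256
blade (548, 223) [51 49 42] [ 0.5872 -0.0437  0.1349] s 0.4476 n -0.4035
blade (548, 227) [48 49 41] [ 0.5855 -0.0435  0.1357] s 0.4472 n -0.4016
blade (553, 224) [61 52 50] [ 0.587  -0.0463  0.1357] s 0.4481 n -0.4028
blade (559, 224) [63 57 54] [ 0.5871 -0.0498  0.136 ] s 0.4484 n -0.4028
blade (568, 223) [64 58 52] [ 0.5876 -0.056   0.1355] s 0.4483 n -0.4035
blade (571, 227) [64 59 56] [ 0.5862 -0.0566  0.1377] s 0.4492 n -0.4011
clamp (580, 211) [60 53 50] [ 0.5947 -0.0588  0.1403] s 0.4563 n -0.4065
clamp (598, 214) [67 58 53] [ 0.5943 -0.0688  0.1433] s 0.4584 n -0.4045
clamp (610, 214) [68 58 53] [ 0.5945 -0.0782  0.1426] s 0.458 n -0.405
liptop (532, 262) [60 56 48] [ 0.5704 -0.0331  0.1416] s 0.4434 n -0.3859
liptop (532, 232) [61 59 55] [ 0.5822 -0.0364  0.1327] s 0.4429 n -0.4006
liptop (541, 250) [66 63 60] [ 0.575  -0.0397  0.1381] s 0.4431 n -0.3916
liptop (490, 220) [58 60 56] [ 0.5867 -0.0141  0.1295] s 0.4429 n -0.4062
lipfront (553, 269) [215 214 216] [ 0.5656 -0.0486  0.1389] s 0.4384 n -0.3835
lipfront (554, 274) [214 213 213] [ 0.5635 -0.049   0.1401] s 0.4382 n -0.3811
lipfront (553, 277) [214 213 215] [ 0.562  -0.0486  0.1402] s 0.4374 n -0.3798
lipfront (532, 272) [162 157 156] [ 0.5647 -0.0356  0.1395] s 0.4384 n -0.3824
lipfront (532, 277) [166 161 159] [ 0.5628 -0.035   0.1411] s 0.4387 n -0.3799
lipfront (532, 281) [139 134 129] [ 0.5605 -0.036   0.1404] s 0.4368 n -0.3784
lipfront (460, 277) [161 158 156] [0.5632 0.0021 0.1393] s 0.4374 n -0.3813
lipfront (460, 283) [160 156 154] [0.5607 0.0021 0.1401] s 0.4366 n -0.3788
lipfront (460, 287) [131 126 120] [0.5582 0.0013 0.1389] s 0.4342 n -0.3775
```

```bash
python3 - <<'E'
from h import *
w=load('wrist');P=wcloud(w);C=w['color']
for v in (222,224,226,250,265,272):
    print(v,[(u,int(C[v,u].max()),P[v,u,1].round(4),(P[v,u]@S).round(4),(P[v,u]@N).round(3)) for u in range(538,566,2)])
k=(abs(P@N+.39)<.02)&(abs(P@S-.441)<.006);print(np.nanpercentile(P[k][:,1],[.2,1,50,99,99.8]))
E
```

```text
222 [(538, 67, np.float64(-0.0416), np.float64(0.4424), np.float64(-0.406)), (540, 61, np.float64(-0.0419), np.float64(0.4435), np.float64(-0.406)), (542, 62, np.float64(-0.0437), np.float64(0.4429), np.float64(-0.406)), (544, 51, np.float64(-0.0438), np.float64(0.4443), np.float64(-0.405)), (546, 50, np.float64(-0.0444), np.float64(0.4452), np.float64(-0.405)), (548, 57, np.float64(-0.0433), np.float64(0.4483), np.float64(-0.404)), (550, 62, np.float64(-0.0447), np.float64(0.4481), np.float64(-0.404)), (552, 58, np.float64(-0.0455), np.float64(0.4486), np.float64(-0.404)), (554, 63, np.float64(-0.0475), np.float64(0.4477), np.float64(-0.404)), (556, 61, np.float64(-0.0481), np.float64(0.4485), np.float64(-0.404)), (558, 59, np.float64(-0.0502), np.float64(0.4475), np.float64(-0.404)), (560, 59, np.float64(-0.0511), np.float64(0.448), np.float64(-0.404)), (562, 61, np.float64(-0.0521), np.float64(0.4483), np.float64(-0.404)), (564, 60, np.float64(-0.054), np.float64(0.4477), np.float64(-0.404))]
224 [(538, 62, np.float64(-0.0412), np.float64(0.4425), np.float64(-0.405)), (540, 62, np
[... 4337 characters left out ...]
at64(-0.0465), np.float64(0.4366), np.float64(-0.383)), (550, 215, np.float64(-0.0467), np.float64(0.4381), np.float64(-0.382)), (552, 216, np.float64(-0.0472), np.float64(0.4391), np.float64(-0.382)), (554, 215, np.float64(-0.0496), np.float64(0.4377), np.float64(-0.382)), (556, 215, np.float64(-0.0502), np.float64(0.4384), np.float64(-0.382)), (558, 216, np.float64(-0.0524), np.float64(0.4373), np.float64(-0.382)), (560, 215, np.float64(-0.0529), np.float64(0.4383), np.float64(-0.382)), (562, 216, np.float64(-0.0544), np.float64(0.4381), np.float64(-0.382)), (564, 192, np.float64(-0.172), np.float64(0.2926), np.float64(-0.416))]
[-0.07004515 -0.05136098  0.06292531  0.18586308  0.20255789]
```

The lip top is at s=0.443, so its underside is at 0.431. The blade's top face is at 0.448, so its centre is at about 0.446, leaving about 15 mm to go. I'll go 7 mm and check that the pointer stays put.

```bash
cat >> h.py <<'E'
def wm():
    w=grab('wrist');P=wcloud(w);C=w['color'].max(2);s=P@S;n=P@N;y=P[...,1]
    k=(n>-.41)&(n<-.38)&(y>-.03)&(y<.0)&(s>.41)&(s<.48)&(C<80);print('liptop s',np.median(s[k]).round(4),k.sum())
    k=(n>-.41)&(n<-.395)&(y>-.058)&(y<-.053)&(s>.43)&(C<80);print('blade s',np.median(s[k]).round(4),k.sum())
    o=robot.get_obs();print(o['position'].round(4),o['ft_force'].round(2),o['time'])
E
python3 -m pendant '[{"jaw":0,"linear":[0.2,0,-0.28],"twist":0},{"jaw":0,"linear":[0.2,0,-0.28],"twist":0},{"jaw":0,"linear":[0,0,0],"twist":0}]'
python3 - <<'E'
from h import *
wm()
E
```

```text
time: 6.1
position: [0.5481, 0.0644, 0.1431]
tool_rot: [1.0, -0.0, -0.002, -0.001]
ft_force: [-5.6, 2.1, 3.8]
grip_width: 0.0004
grip_force: 2.9
liptop s 0.4499 3386
blade s 0.4485 107
[0.548  0.0643 0.143 ] [-4.88  2.26  4.03] 6.15
```

The lip passes and the pointer hasn't moved. About 8.5 mm remain.

```bash
python3 -m pendant '[{"jaw":0,"linear":[0.16,0,-0.23],"twist":0},{"jaw":0,"linear":[0.16,0,-0.23],"twist":0},{"jaw":0,"linear":[0.16,0,-0.23],"twist":0},{"jaw":0,"linear":[0,0,0],"twist":0}]'
python3 - <<'E'
from h import *
wm()
w=load('wrist');cv2.imwrite('pics/m2.png',cv2.resize(w['color'][60:360,400:640],(480,600)))
E
```

```text
time: 6.48
position: [0.5529, 0.0644, 0.1499]
tool_rot: [1.0, -0.0, -0.001, -0.001]
ft_force: [-5.3, 2.0, 3.6]
grip_width: 0.0002
grip_force: 2.8
liptop s 0.4585 3405
blade s 0.4545 14
[0.553  0.0643 0.1499] [-5.    1.65  3.01] 6.5333
```

View pics/m2.png

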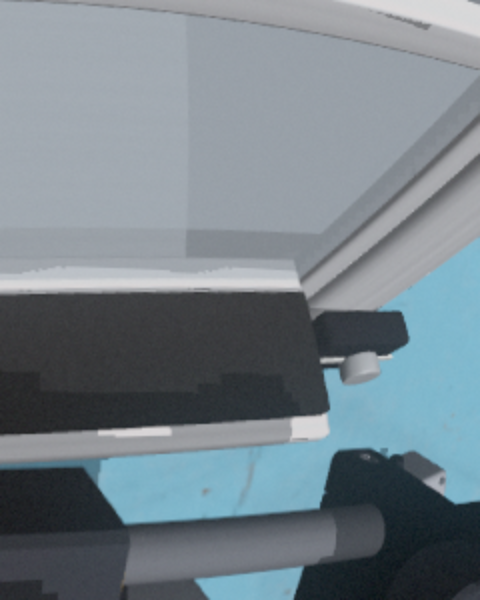

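The lip covers the blade level with it, and the clamp at (360,330) in the crop is in place. I'll withdraw straight back.

```bash
python3 -m pendant '[{"jaw":0,"linear":[-0.3,0,0],"twist":0},{"jaw":0,"linear":[-1,0,0],"twist":0},{"jaw":0,"linear":[-2,0,0],"twist":0},{"jaw":0,"linear":[-2.5,0,0],"twist":0},{"jaw":0,"linear":[-1.5,0,0],"twist":0},{"jaw":0,"linear":[0,0,0],"twist":0},{"jaw":0,"linear":[0,0,0],"twist":0},{"jaw":0,"linear":[0,0,0],"twist":0},{"jaw":0,"linear":[0,0,0],"twist":0},{"jaw":0,"linear":[0,0,0],"twist":0}]'
python3 - <<'E'
from h import *
wm()
w=load('wrist');P=wcloud(w);s=P@S;n=P@N;y=P[...,1]
k=(n>-.42)&(n<-.39)&(y>-.085)&(y<-.056)&(s>.42)&(s<.48)&(w['color'].max(2)<85);print('clamp',k.sum(),np.percentile(s[k],[2,50,98]).round(4))
c=load('side');P=cloud(c);k=(c['color'].max(2)<75)&(P[...,2]>.1)&(P[...,2]<.2)&(P[...,1]<-.05)&(P[...,1]>-.1)&(P@N<-.385)&(P@N>-.42)&(P[...,0]>.54)
E
```

```text
time: 7.37
position: [0.4827, 0.0634, 0.1496]
tool_rot: [1.0, -0.0, 0.001, 0.0]
ft_force: [-0.0, -0.1, -0.1]
grip_width: 0.0009
grip_force: 0.0
liptop s 0.4584 2981
blade s 0.4555 16
[0.4823 0.0635 0.1495] [ 0.87 -0.85  0.08] 7.4167
clamp 909 [0.4437 0.4566 0.4585]
```

The window stands level, and the pointer is unmoved (clamp at s 0.457, before 0.458). On to the button.

```bash
python3 -m pendant '[{"jaw":0,"linear":[-1,0,-2],"twist":0},{"jaw":0,"linear":[-1,2,-2],"twist":0},{"jaw":0,"linear":[0,3.9,0],"twist":0},{"jaw":0,"linear":[0,3.9,0],"twist":0},{"jaw":0,"linear":[0,3.9,0],"twist":0},{"jaw":0,"linear":[0,3.9,0],"twist":0},{"jaw":0,"linear":[0.6,3.9,0],"twist":0},{"jaw":0,"linear":[1,3.9,0],"twist":0},{"jaw":0,"linear":[1.5,3.9,0],"twist":0},{"jaw":0,"linear":[1.5,3.9,0],"twist":0},{"jaw":0,"linear":[1.0,3.9,0],"twist":0},{"jaw":0,"linear":[0.6,3.8,0],"twist":0}]'; python3 -m pendant '[{"jaw":0,"linear":[0,0,1.5],"twist":0},{"jaw":0,"linear":[0,0,2],"twist":0},{"jaw":0,"linear":[0,0,1.5],"twist":0},{"jaw":0,"linear":[0,0,0],"twist":0},{"jaw":0,"linear":[0,0,0],"twist":0}]'
python3 - <<'E'
from h import *
w=grab('wrist');P=wcloud(w);o=robot.get_obs();print(o['position'],o['ft_force'])
k=(P[...,2]>.064)&(P[...,2]<.08)&(abs(P[...,0]-.525)<.03)&(abs(P[...,1]+.346)<.03);V,U=np.mgrid[:480,:640]
q=P[k];print('wrist',k.sum(),q.min(0),q.max(0),np.median(q,0)) if k.any() else print('none')
s=grab('scene');P=cloud(s);k=(P[...,2]>.066)&(P[...,2]<.08)&(abs(P[...,0]-.525)<.02)&(abs(P[...,1]+.346)<.02);print('scene',k.sum(),P[k].mean(0) if k.any() else '')
cv2.imwrite('pics/w3.png',w['color'])
E
```

```text
time: 8.42
position: [0.524, -0.3479, 0.1893]
tool_rot: [1.0, -0.0, 0.001, 0.0]
ft_force: [0.1, -0.3, 0.6]
grip_width: 0.0004
grip_force: 0.0
time: 8.83
position: [0.5224, -0.3449, 0.1384]
tool_rot: [1.0, -0.0, -0.001, -0.001]
ft_force: [-0.6, 0.6, -0.3]
grip_width: 0.0001
grip_force: 0.0
[ 0.52313533 -0.34534829  0.13957094] [ 1.17382021 -0.13386322  1.25548942]
wrist 1034 [ 0.51199729 -0.35691904  0.06401456] [ 0.53536142 -0.33502369  0.06949182] [ 0.52432725 -0.34564135  0.06725715]
scene 29 [ 0.52121584 -0.34313272  0.06793542]
```

View pics/w3.png

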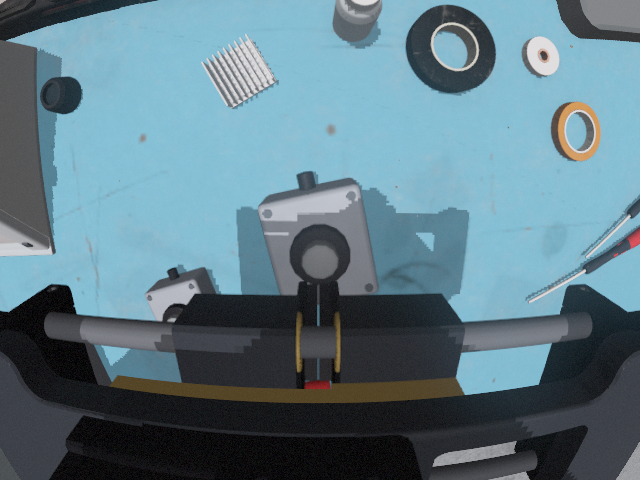

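The wrist view shows the button at (320,258) on the middle box, with the fingers directly above it. Wrist depth puts its centre at (0.524,-0.346) and its top at about 0.068. I'll go down.

```bash
python3 -m pendant '[{"jaw":0,"linear":[0.1,0,1.5],"twist":0},{"jaw":0,"linear":[0,0,2],"twist":0},{"jaw":0,"linear":[0,0,1],"twist":0},{"jaw":0,"linear":[0,0,0.4],"twist":0},{"jaw":0,"linear":[0,0,0],"twist":0}]'; python3 -m pendant '[{"jaw":0,"linear":[0,0,0.3],"twist":0},{"jaw":0,"linear":[0,0,0.3],"twist":0},{"jaw":0,"linear":[0,0,0.2],"twist":0},{"jaw":0,"linear":[0,0,0],"twist":0}]'
```

```text
time: 9.35
position: [0.5236, -0.3448, 0.0902]
tool_rot: [1.0, -0.0, -0.0, -0.0]
ft_force: [-0.1, 0.6, -2.3]
grip_width: 0.0004
grip_force: 0.0
time: 9.68
position: [0.5243, -0.3456, 0.0829]
tool_rot: [1.0, -0.0, 0.001, 0.001]
ft_force: [0.4, -0.5, 1.6]
grip_width: 0.0006
grip_force: 0.9
```

```bash
python3 -m pendant '[{"jaw":0,"linear":[0,0,0.2],"twist":0},{"jaw":0,"linear":[0,0,0.2],"twist":0},{"jaw":0,"linear":[0,0,0],"twist":0}]'; python3 -m pendant '[{"jaw":0,"linear":[0,0,0.2],"twist":0},{"jaw":0,"linear":[0,0,0],"twist":0},{"jaw":0,"linear":[0,0,0],"twist":0}]'
```

```text
time: 9.93
position: [0.5243, -0.3456, 0.0788]
tool_rot: [1.0, -0.0, 0.001, 0.001]
ft_force: [1.0, -0.5, 3.3]
grip_width: 0.0005
grip_force: 1.8
time: 10.18
position: [0.5243, -0.3457, 0.0783]
tool_rot: [1.0, -0.0, 0.001, 0.001]
ft_force: [-1.1, 0.9, 10.7]
grip_width: 0.0001
grip_force: 5.4
```

The button has bottomed: the fingertip is at z 0.061, about 6 mm below the top, and the force rose sharply. I'll release and check everything.

```bash
python3 -m pendant '[{"jaw":0,"linear":[0,0,-1],"twist":0},{"jaw":0,"linear":[0,0,-2],"twist":0},{"jaw":0,"linear":[0,0,-2],"twist":0},{"jaw":0,"linear":[0,0,-2],"twist":0},{"jaw":0,"linear":[0,0,-2],"twist":0},{"jaw":0,"linear":[0,0,0],"twist":0},{"jaw":0,"linear":[0,0,0],"twist":0},{"jaw":0,"linear":[0,0,0],"twist":0}]'
python3 - <<'E'
from h import *
w=grab('wrist');P=wcloud(w)
k=(P[...,2]>.056)&(P[...,2]<.08)&(np.hypot(P[...,0]-.524,P[...,1]+.346)<.009);print('button z',k.sum(),np.median(P[k][:,2]) if k.any() else '')
lip();s=load('side');P=cloud(s);V,U=np.mgrid[:480,:640]
k=(s['color'].max(2)<75)&(P[...,2]>.1)&(P[...,2]<.17)&(P[...,1]<-.03)&(P[...,1]>-.1)&(P[...,0]>.56)&(P[...,0]<.62)
q=P[k];print(k.sum(),np.percentile(q@S,[3,50,97]),)
f=(P@N>-.383)&(P@N<-.36)&(P[...,1]>-.05)&(P[...,1]<.17)&(P[...,0]>.5)&(P[...,0]<.62);print(f.sum(),np.percentile((P@S)[f],[3,20,50,80,97]).round(4))
E
```

```text
time: 10.85
position: [0.523, -0.3444, 0.1654]
tool_rot: [1.0, -0.0, -0.001, -0.001]
ft_force: [0.8, -0.2, -0.3]
grip_width: 0.0007
grip_force: 0.0
button z 513 0.06743350436026814
lip end n 10 [0.4511 0.4529 0.4536 0.4551 0.4562]
mark 0  
[ 0.5228 -0.3442  0.1648] [-0.54 -0.49 -0.34] 10.95Traceback (most recent call last):
  File "<stdin>", line 6, in <module>
    return _quantile_unchecked(
        a, q, axis, out, overwrite_input, method, keepdims, weights)
    return _ureduce(a,
                    func=_quantile_ureduce_func,
    ...<5 lines>...
                    overwrite_input=overwrite_input,
                    method=method)
    r = func(a, **kwargs)
    result = _quantile(arr,
                       quantiles=q,
    ...<2 lines>...
                       out=out,
                       weights=wgt)
    slices_having_nans = np.isnan(arr[-1, ...])
                                  ~~~^^^^^^^^^
IndexError: index -1 is out of bounds for axis 0 with size 0
```

The button is back up, the lip is at the pointer's height, and the arm is clear. Handing in.

```bash
python3 -c "
from rig import robot
print(robot.hand_in())"
```

```text
the job is handed in; nothing more can be done
None
```

I handed the job in with no verdict returned: the window stands within about 1 mm of the pointer by the wrist camera, the pointer did not move measurably, and the middle box's button was pressed fully down and is back up.

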